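# Tighten the retaining ring of a telescope objective with a pin spanner

## Robot

A 6-joint arm with a two-finger parallel gripper is mounted at the origin on the work surface. World frame = base frame: x ahead of the robot, y to its left, z up, the work surface at z = 0. Lengths are in m, angles in rad, forces in N, time in s.
With the tool pointing down it reaches from about 0.325 to 0.9 m from the base axis. Payload 6.1 kg.
Tool frame: the origin (TCP) lies midway between the tips of the shut fingers; the grasp point (between the pads) lies 19 mm behind it; z points along the fingers, y is the line along which they close (so a half turn about z gives the same grasp; the last joint's range is limited). The gripper opens to 85 mm and grips with 20 to 120 N. Pads are 22 mm wide; open, the fingers measure 114 mm over their backs; the gripper's body (76 mm by 85 mm) begins 54 mm behind the grasp point. The pads swing forward as they close: fully open they stand 13 mm farther back than shut.
Start: joints at [1.167, 0.22, 1.526, -0, 1.395, -0.126], TCP at [0.171, 0.601, 0.231] pointing down, gripper open.
Joint ranges: [-2.98, 2.98], [-0.91, 2.08], [0.09, 2.57], [-1.24, 4.39], [0.2, 2.65], [-2.68, 2.68]. Speed limits (rad/s): [2.57, 2.57, 3.01, 3.14, 3.14, 3.14].

## Interface

Orientations are given as [roll, pitch, yaw] about the fixed x, y, z axes, in that order (R = Rz(yaw) Ry(pitch) Rx(roll)).
In Python, from plant import movep, move_l, set_joints, gripper_to, hold, inverse_kinematics, observe, get_image, get_calibration, Unreachable, job_done gives the robot as it stands. Calls block until the motion is done:
- movep(position, orientation): joint-space move of the TCP to a pose.
- move_l(position, feed=0.15, rotation=None, max_force=None): straight line of the TCP; rotation=None keeps the orientation; feed is the mean speed in m/s. With max_force (N) it stops when the force on the tool has changed by that much, and returns True; else False.
- set_joints(angles): joint-space move.
- gripper_to(opening, f_grip=None): finger opening in m; f_grip is the grip in N (None keeps the last); returns when the fingers have stopped.
- hold(seconds).
- inverse_kinematics(position, orientation): joint angles nearest the present ones, or None.
- observe(): the state.
- get_image(name): name is "side" or "top" or "wrist"; returns (picture, depth): 384x512x3 uint8, red, green, blue; 384x512 float32, m along the optical axis (not along the pixel's ray), 0 where there is no reading.
- get_calibration(name): a dict with "intrinsics" (3x3 intrinsics, pixels), "world_from_camera" (4x4, takes a point from camera to world coordinates). Camera axes: x right, y down, z forward; pixel columns grow to the right and rows downward; lengths in m; the calibration is good to about 2 mm. A picture is of the moment at which its call begins: read the wrist's pose just before it. get_calibration takes no time and is no camera call; for the wrist camera it gives the pose at the moment of the call.
A pose or a line that the arm cannot do raises Unreachable and nothing moves.
- job_done(): hands the job in; it is judged then, once.
The state is a dict: "time_s": time; "q": joint angles; "joint_velocities": joint speeds; "joint_torque": joint torques, N m; "eef_pos": TCP position; "tcp_rot": TCP orientation; "ft_force": force on the tool from outside, world axes, zero at the start; "torque": the same for the moment, N m; "opening": finger opening in m; "grasp_force": force on a finger pad.
Only numpy, scipy, OpenCV 4.12 (cv2) and the standard library are available. Lean on these libraries where they do the work, as an engineer would, in place of code of your own. Each camera call takes 0.05 s, during which the arm holds its last target. There are 200 camera calls.

## Task

Take the pin spanner from its stand, set both of its pins fully into two opposite holes of the retaining ring of the lens cell held in the vise, and only then turn the ring clockwise (seen from above) until it comes up snug against the lens, no tighter. Work with a light hand, keep the spanner off the glass, hang it back in its stand, and leave the other things alone.

Things in the scene. Friction and masses are not known exactly. Their poses are not given: they have to be found in the camera images.
- vise: Low dark iron vise fixed to the table, base 190 x 100 x 16 mm, jaws 50 mm high; origin at the centre of its underside, x along its screw (cross handle at -x, out to 110 mm, 44 mm high). It holds a black lens cell: an upright can of 100 mm diameter on the vise's z axis, rim 76 mm above the table, clamped at any roll angle, so where the ring's holes point is not measured.
- ring_top (a point): On the cell's axis, at the face of the bare aluminium ring (76 mm up, flush with the rim): inner and outer diameter 60 and 84 mm, four round holes 90 degrees apart, 6 mm wide, 6.5 mm deep, centres 36 mm from the axis. Their direction is not measured: see it, or feel for it by sliding both pins lightly round the ring's face until they drop in. 8 N of pressing does not drag the ring.
- ring (a joint): Turn of the retaining ring, rad, growing as it is screwed down clockwise seen from above (it does not measurably sink). It starts between -1.15 and -0.8 (loose), runs with 0.2 N m of friction and comes up hard against the lens at 0. Past that the whole cell winds up in the cork facings of the vise by 1 rad per 6 N m; 0.3 to 0.5 N m is snug, 0.8 N m pinches the lens.
- spanner: Steel pin spanner, 160 g, same after a half turn. Origin midway between the pin tips, z up, x along the bar (132 x 14 mm, z 45 to 57 mm). Grip block: 30 mm along x, 18 mm across y (pinch here), z 41 to 75 mm. At x = +-36 mm: blocks 19 mm wide, z 42 to 60 mm; 8 mm legs ending in flat shoulders at z = 5 mm, then pins 4 mm thick, 5 mm long, round-tipped. Fully in, the shoulders rest on the ring.
- pin_a (a point): Tip of the spanner's pin at +36 mm along its x axis.
- pin_b (a point): Tip of the spanner's pin at -36 mm along its x axis.
- stand: Plywood stand fixed to the table, base 150 x 70 x 8 mm; origin at the centre of its underside, x along it. Two uprights 12 mm thick at x = +-56 mm, 61 mm high, with notches 20 mm wide between horns up to 71 mm, in which the ends of the spanner's bar lie along x, pins down; the spanner's origin is then 16 mm above the stand's origin. Play: 3 mm across, 10 mm along.
- glass: Bare glass lens inside the ring, 60 mm across, bulging to 2 mm below the ring's face; origin on the cell's axis at the lens's edge, 69.5 mm above the table. The spanner must not touch it.
- eyepiece: Black eyepiece standing on the table, 42 mm diameter, 68 mm high; origin at its underside. To be left alone.
- cleaner: Small clear bottle standing on the table, 36 mm diameter, 95 mm high; origin at its underside. To be left alone.
- lens_cap: Flat black cap lying on the table, 76 mm diameter, 14 mm high; origin at its underside. To be left alone.
Things that resemble listed ones, but are neither listed nor needed, are in the scene too. Leave any pink look-alike of the stand alone.

How it is judged:
By the outcome, as a careful person would: the job done as asked, in the order asked, and still so for the second after the job is handed in, with the robot touching nothing.
It also fails if it takes over 72 s, if anything falls off the work surface, if the arm or the gripper's body presses on something with over 40 N, if the wrist force passes 120 N, or if a joint passes its speed limit or range.

## Working session

There is one attempt and no reset: what is moved stays moved. The work goes in short steps, each a Python script; the robot and the scene stay as the last script left them, time stands still between calls to the robot, and variables do not carry over. Pictures are saved under pics/ and viewed, at most 10 in all, crops included, and the job is handed in when it is done.

```bash
ls; mkdir -p pics
python3 - <<'E'
from plant import *
import cv2,numpy as np
for n in("top","side"):
    im,d=get_image(n); np.savez(f"pics/{n}0.npz",im=im,d=d,**get_calibration(n)); cv2.imwrite(f"pics/{n}0.png",cv2.resize(im[:,:,::-1],(800,600)))
    c=get_calibration(n);print(n,c["world_from_camera"].round(3).tolist(),c["intrinsics"].tolist())
print(observe())
E
```

```text
pics
top [[0.019, -0.982, 0.188, 0.281], [-1.0, -0.018, 0.007, -0.111], [-0.004, -0.189, -0.982, 1.613], [0.0, 0.0, 0.0, 1.0]] [[430.03367378003077, 0.0, 259.643781632855], [0.0, 430.03367378003077, 188.94163351505887], [0.0, 0.0, 1.0]]
side [[-0.945, -0.165, 0.282, 0.279], [-0.327, 0.441, -0.836, 0.808], [0.013, -0.882, -0.47, 0.579], [0.0, 0.0, 0.0, 1.0]] [[362.7440238565848, 0.0, 260.42883081413544], [0.0, 362.7440238565848, 190.56234859227652], [0.0, 0.0, 1.0]]
{'time_s': 0.1, 'q': array([ 1.16689747e+00,  2.21173846e-01,  1.52749685e+00, -7.19245038e-06,
        1.39470792e+00, -1.26096341e-01]), 'joint_velocities': array([ 0.00058265, -0.00110042, -0.00394333, -0.00012062,  0.001736  ,
       -0.0007719 ]), 'joint_torque': array([ 1.20087156e-03, -4.98242676e+01, -3.90549588e+01,  8.02647446e-05,
        5.64980568e-03, -2.31755649e-05]), 'eef_pos': array([0.17118839, 0.60052822, 0.2302921 ]), 'tcp_rot': array([-3.13981999e+00, -2.17583495e-04,  2.86379121e+00]), 'ft_force': array([ 0.0573788 , -0.16399879,  0.13473399]), 'torque': array([ 0.01534351, -0.01752298,  0.03357151]), 'grasp_force': 0.0, 'opening': 0.08537908550975565}
```

View pics/top0.png

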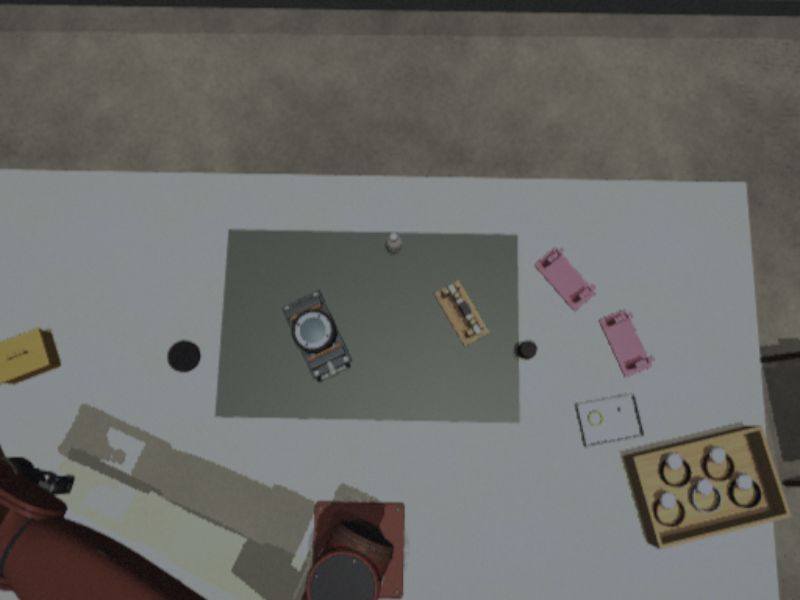

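The wooden stand with the spanner is at about (461,313), the vise with the cell at (316,333), the bottle at (393,242), the eyepiece at (527,349) and the cap at (184,355). The two pink stands at (565,278) and (625,342) are decoys and empty; the plywood one fits because it is natural wood and holds the spanner. Next I'll locate both roughly and look at each with the wrist camera.

```bash
cat > h.py <<'E'
import numpy as np,cv2
from plant import *
def cloud(d,K,T):
    v,u=np.mgrid[:d.shape[0],:d.shape[1]]
    p=np.stack([(u-K[0,2])/K[0,0]*d,(v-K[1,2])/K[1,1]*d,d],-1)
    return p@T[:3,:3].T+T[:3,3]
def ray(uv,z,K,T):
    r=T[:3,:3]@np.linalg.solve(K,np.array([uv[0],uv[1],1.]));s=(z-T[2,3])/r[2]
    return T[:3,3]+s*r
def snap(n,tag):
    c=get_calibration(n);im,d=get_image(n)
    np.savez(f"pics/{tag}.npz",im=im,d=d,**c);return im,d,c["intrinsics"],c["world_from_camera"]
E
python3 - <<'E'
from h import *
f=np.load("pics/top0.npz");K,T=f["intrinsics"],f["world_from_camera"]
P=cloud(f["d"],K,T)
for n,(u,v),z in [("stand",(461,313),.06),("vise",(315,331),.076),("bottle",(393,242),.09),("eyep",(527,349),.068),("cap",(184,355),.014)]:
    u*=.64;v*=.64
    print(n,ray((u,v),z,K,T).round(3),P[int(v),int(u)].round(3))
print("table",P[250,200],P[180,230])
# vise / stand: high points near
for n,c,r,lo in [("vise",(315,331),.13,.03),("stand",(461,313),.09,.04)]:
    c0=ray((c[0]*.64,c[1]*.64),.06,K,T)
    m=(np.hypot(P[...,0]-c0[0],P[...,1]-c0[1])<r)&(P[...,2]>lo)&(f["d"]>0)
    q=P[m];print(n,m.sum(),q.mean(0).round(4),cv2.minAreaRect(q[:,:2].astype(np.float32)*1000))
T=get_calibration("wrist");o=observe()
R=cv2.Rodrigues(np.zeros(3))[0]
from scipy.spatial.transform import Rotation as Ro
W=np.eye(4);W[:3,:3]=Ro.from_euler("xyz",o["tcp_rot"]).as_matrix();W[:3,3]=o["eef_pos"]
print((np.linalg.inv(W)@T["world_from_camera"]).round(4),T["intrinsics"])
cv2.imwrite("pics/crop1.png",cv2.resize(f["im"][140:260,170:350,::-1],(800,533),interpolation=cv2.INTER_CUBIC))
E
```

```text
stand [ 0.539 -0.229  0.06 ] [ 0.549 -0.233  0.007]
vise [0.488 0.108 0.076] [0.491 0.111 0.073]
bottle [ 0.7   -0.067  0.09 ] [ 0.708 -0.065  0.073]
eyep [ 0.456 -0.381  0.068] [ 0.458 -0.381  0.066]
cap [0.433 0.427 0.014] [0.433 0.43  0.013]
table [ 0.35500259  0.11895406 -0.00172886] [ 0.62385303  0.0159611  -0.00330028]
vise 1083 [0.4833 0.1099 0.0619] ((478.3760070800781, 108.48304748535156), (187.58860778808594, 99.49136352539062), 26.04389190673828)
stand 250 [ 0.5488 -0.2332  0.0745] ((549.1099243164062, -233.99496459960938), (131.99420166015625, 43.97126388549805), 30.269912719726562)
[[ 6.000e-04 -9.473e-01 -3.205e-01  8.200e-02]
 [ 1.000e+00  5.000e-04  5.000e-04  3.000e-04]
 [-3.000e-04 -3.205e-01  9.473e-01 -1.414e-01]
 [ 0.000e+00  0.000e+00  0.000e+00  1.000e+00]] [[334.48801784   0.         256.03597607]
 [  0.         334.48801784 192.69506153]
 [  0.           0.           1.        ]]
```

View pics/crop1.png

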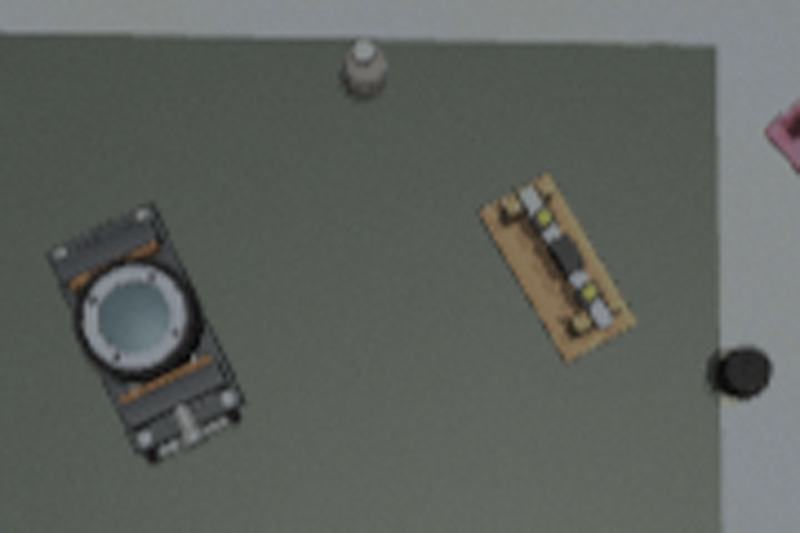

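Run:
```python
from h import *
for tag,p,yaw in [("ring1",(.488,.11,.18),np.radians(65)),("stand1",(.547,-.233,.18),np.radians(30))]:
    movep(p,[np.pi,0,yaw]); hold(.3)
    im,d,K,T=snap("wrist",tag)
    o=observe();print(o["time_s"],o["eef_pos"].round(4),o["tcp_rot"].round(4),o["q"].round(2),K[0,0])
a=np.load("pics/ring1.npz")["im"];b=np.load("pics/stand1.npz")["im"]
cv2.imwrite("pics/both1.png",cv2.resize(np.vstack([a[40:340,56:456],b[40:340,56:456]]),None,fx=1,fy=1)[:,:,::-1])
cv2.imwrite("pics/ring1.png",a[:,:,::-1]);cv2.imwrite("pics/stand1.png",b[:,:,::-1])
```

```text
2.5583 [0.488  0.1103 0.18  ] [-3.1416 -0.      1.1351] [ 0.06 -0.04  1.9   0.    1.28  0.5 ] 334.4880178370403
4.2167 [ 0.5472 -0.2323  0.1801] [ 3.1415e+00 -1.0000e-04  5.2480e-01] [-0.53  0.19  1.66  0.    1.29  0.51] 334.4880178370403
```

View pics/both1.png

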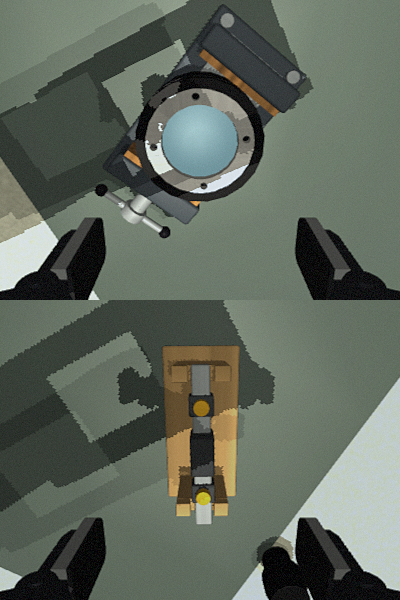

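The top picture shows the ring with holes at crop px (195,97), (246,139), (204,186) and (154,147). The bottom picture shows the spanner in the plywood stand, with its yellow dots at (200,408) and (203,497). I'll refine both numerically.

```bash
cat >> h.py <<'E'
from scipy.optimize import least_squares
def holes(f,guess,z=.076,show=True):
    g=cv2.cvtColor(f["im"],cv2.COLOR_RGB2GRAY).astype(float);K,T=f["intrinsics"],f["world_from_camera"];out=[]
    for u,v in guess:
        for _ in range(3):
            y0,x0=int(round(v))-7,int(round(u))-7;w=g[y0:y0+15,x0:x0+15]
            yy,xx=np.mgrid[y0:y0+15,x0:x0+15];r=np.hypot(xx-u,yy-v)
            bg=np.median(w[(r>5)&(r<7.5)]);m=np.clip(.7*bg-w,0,None)*(r<6)
            u,v=(m*xx).sum()/m.sum(),(m*yy).sum()/m.sum()
        if show:print((round(u,1),round(v,1)),"bg",bg,"n",(m>0).sum(),ray((u,v),z,K,T).round(4))
        out.append(ray((u,v),z,K,T)[:2])
    return np.array(out)
def fitring(P):
    # P consecutive holes; centre + angle
    F=lambda p:np.concatenate([p[:2]+.036*np.array([np.cos(p[2]+k*s*np.pi/2),np.sin(p[2]+k*s*np.pi/2)])-P[k] for k in range(len(P))])
    best=None
    for s in(1,-1):
        c=P.mean(0);a=np.arctan2(*(P[0]-c)[::-1]);r=least_squares(F,[*c,a])
        if best is None or r.cost<best.cost:best=r
    return best.x,best.fun*1000
E
python3 - <<'E'
from h import *
f=np.load("pics/ring1.npz")
P=holes(f,[(251,137),(302,179),(260,226),(210,187)])
x,e=fitring(P);print("ring",x[:2],np.degrees(x[2]),e.round(2))
C=cloud(f["d"],f["intrinsics"],f["world_from_camera"])
print("ring depth z",np.median(C[150:153,215:225,2]),C[140,262],C[100,200])
f=np.load("pics/stand1.npz");K,T=f["intrinsics"],f["world_from_camera"]
h=cv2.cvtColor(f["im"],cv2.COLOR_RGB2HSV);D=[]
for c in[(256,148),(259,237)]:
    m=np.zeros(h.shape[:2],bool);m[c[1]-14:c[1]+15,c[0]-14:c[0]+15]=1
    m&=(h[...,1]>200)&(h[...,0]>15)&(h[...,0]<35)&(h[...,2]>120);v,u=np.nonzero(m)
    C=cloud(f["d"],K,T);p=ray((u.mean(),v.mean()),.076,K,T);D.append(p);print(len(u),u.mean(),v.mean(),p,"depth",np.median(C[m],0))
D=np.array(D);dd=D[0]-D[1];print("spanner",D.mean(0),np.degrees(np.arctan2(dd[1],dd[0])),np.hypot(*dd[:2]))
# base of stand: points with z 4..14mm
m=(h[...,0]>8)&(h[...,0]<25)&(h[...,1]>80)
q=C[m&(abs(C[...,2]-.008)<.006)];print("base",cv2.minAreaRect(q[:,:2].astype(np.float32)*1000),np.median(q[:,2]))
q=C[m&(C[...,2]>.055)];print("uprights",cv2.minAreaRect(q[:,:2].astype(np.float32)*1000),np.percentile(q[:,2],[5,50,95]))
E
```

```text
(np.float64(251.2), np.float64(135.9)) bg 118.0 n 47 [0.5036 0.1515 0.076 ]
(np.float64(301.6), np.float64(178.2)) bg 116.0 n 41 [0.5248 0.1061 0.076 ]
(np.float64(259.1), np.float64(225.2)) bg 155.5 n 34 [0.4791 0.0842 0.076 ]
(np.float64(208.9), np.float64(185.5)) bg 223.0 n 74 [0.458  0.1307 0.076 ]
ring [0.49138242 0.11813783] 69.85578974121643 [ 0.15  0.44  0.34 -0.34 -0.1   0.09 -0.39 -0.19]
ring depth z 0.07467637128743043 [0.50949323 0.14515623 0.07445699] [ 4.68632185e-01  1.91065352e-01 -2.12651529e-04]
167 256.8862275449102 148.08383233532933 [ 0.57794412 -0.21520545  0.076     ] depth [ 0.57912347 -0.21451881  0.08266493]
51 257.8235294117647 238.2156862745098 [ 0.51441703 -0.25301686  0.076     ] depth [ 0.51706142 -0.25146431  0.08259378]
spanner [ 0.54618057 -0.23411116  0.076     ] 30.76116257334383 0.07392829858727511
base ((523.1188354492188, -259.1685791015625), (239.5637664794922, 102.52042388916016), 44.82423400878906) 0.006657541822301299
uprights ((532.118896484375, -293.45989990234375), (249.646240234375, 115.2195053100586), 72.23199462890625) [0.059124   0.07121628 0.25926273]
```

Run:
```python
from h import *
f=np.load("pics/stand1.npz");K,T=f["intrinsics"],f["world_from_camera"]
m=np.mean([ray(c,.0835,K,T) for c in[(256.9,148.1),(257.8,238.2)]],0);print(m)
y=np.radians(30.8)
movep([m[0],m[1],.13],[np.pi,0,y])
print(move_l([m[0],m[1],.057],.07,max_force=8))
gripper_to(.01,50);o=observe();print(o["time_s"],o["opening"],o["grasp_force"],o["eef_pos"],o["tcp_rot"],o["ft_force"])
move_l([m[0],m[1],.15],.08);hold(.3)
im,d,K,T=snap("wrist","hand1");o=observe();print(o["time_s"],o["opening"],o["eef_pos"],o["tcp_rot"],o["ft_force"],o["torque"])
cv2.imwrite("pics/hand1.png",im[:,:,::-1])
```

```text
[ 0.54840693 -0.23277666  0.0835    ]
False
6.35 0.017106157802048178 49.47023928165436 [ 0.5486114  -0.23292025  0.05726178] [ 3.14110219e+00 -2.39961310e-04  5.37527702e-01] [-0.43219238 -0.232306    1.05777434]
8.0167 0.017534873782291602 [ 0.54831759 -0.23272544  0.14979946] [-3.14129206e+00  1.65864774e-04  5.37567911e-01] [-0.10549841 -0.69305976 -1.48677094] [-0.00887339 -0.04031621  0.021801  ]
```

View pics/hand1.png

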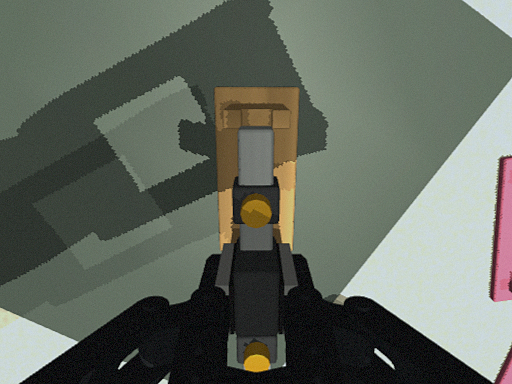

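The spanner is held squarely. Its bar end is at about (256,128), the front knob at (256,211), and it lies along the tool's x axis. I'll compute its offset in the hand.

Run:
```python
from h import *
from scipy.spatial.transform import Rotation as Ro
f=np.load("pics/hand1.npz");K,T=f["intrinsics"],f["world_from_camera"]
p=np.array([0.54831759,-0.23272544,0.14979946]);R=Ro.from_euler("xyz",[np.pi,0,0.537568]).as_matrix()
g=cv2.cvtColor(f["im"],cv2.COLOR_RGB2GRAY).astype(int)
print("col256 bar",g[118:140,250:263].mean(1).round().tolist());print("block",g[172:190,236:239].mean(1).round(),g[215:230,236:239].mean(1).round())
print("rowbar",g[150:155,232:246].mean(0).round(),g[150:155,266:280].mean(0).round())
z0=p[2]-.0413
tl=lambda uv,z:(R.T@(ray(uv,z0+z,K,T)-p)*1000).round(2)
for uv,z,w in[((256,128),.057,"bar end x=66"),((256,179),.060,"block front 45.5"),((256,222),.060,"block rear 26.5"),((256.5,211),.068,"knob 36")]:print(w,tl(uv,z))
C=cloud(f["d"],K,T)
print("z bar",np.median(C[140:170,250:262,2])-z0,"block",np.median(C[185:192,236:239,2])-z0)
h=cv2.cvtColor(f["im"],cv2.COLOR_RGB2HSV);m=np.zeros(g.shape,bool);m[190:235,235:280]=1
m&=(h[...,1]>180)&(h[...,0]>15)&(h[...,0]<35)&(h[...,2]>150);v,u=np.nonzero(m);print("top knob",u.mean(),v.mean(),u.min(),u.max(),v.min(),v.max(),np.median(C[m],0)[2]-z0,tl((u.mean(),v.mean()),.068))
```

```text
col256 bar [110.0, 108.0, 109.0, 109.0, 110.0, 110.0, 113.0, 101.0, 67.0, 61.0, 62.0, 79.0, 105.0, 110.0, 114.0, 120.0, 121.0, 120.0, 120.0, 121.0, 120.0, 120.0]
block [84. 82. 81. 83. 54. 28. 31. 34. 33. 32. 34. 30. 25. 22. 27. 31. 41. 38.] [35. 34. 38. 34. 33. 37. 36. 30. 25. 83. 87. 85. 88. 68. 52.]
rowbar [ 85.  86.  87.  86.  87.  74.  76. 100. 105. 113. 118. 117. 116. 115.] [124. 124. 124. 125. 121. 109.  96.  86.  95. 103. 104. 104. 103. 105.]
bar end x=66 [ 65.96   0.08 -15.7 ]
block front 45.5 [ 47.09   0.09 -18.7 ]
block rear 26.5 [ 29.26   0.1  -18.7 ]
knob 36 [ 37.17   0.28 -26.7 ]
z bar 0.05565233658864194 block 0.05788859762383919
top knob 257.6280991735537 206.91735537190084 243 270 200 216 0.06664221383308641 [ 38.78   0.69 -26.7 ]
```

```bash
python3 -c "
import cv2
a=cv2.imread('pics/hand1.png')[100:260,200:320];cv2.imwrite('pics/hc.png',cv2.resize(cv2.convertScaleAbs(a,alpha=1.5),(450,600),interpolation=cv2.INTER_NEAREST))"
```

```text
(no output)
```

View pics/hc.png

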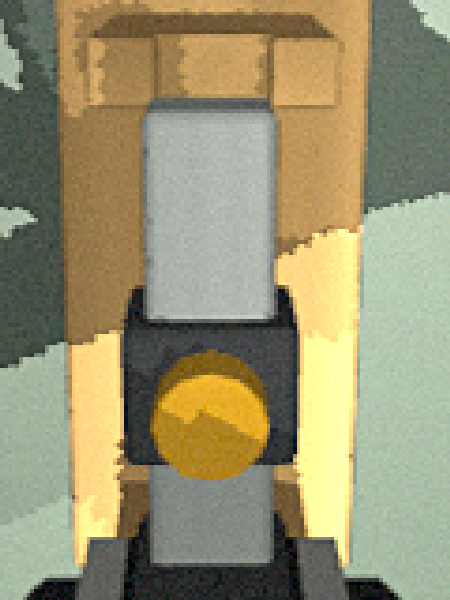

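The front knob's disc centre is at full-image px (256.4,213.9) and the bar end at row 129, so the in-hand offset is about 0 mm. I'll take a second ring measurement from a different standoff while holding the spanner.

Run:
```python
from h import *
c=np.array([.4914,.1181]);a=np.radians(69.86);ux=np.array([np.cos(a),np.sin(a)])
movep([*(c-.075*ux),.17],[np.pi,0,a]);hold(.3)
im,d,K,T=snap("wrist","ring2");o=observe();print(o["time_s"],o["eef_pos"],o["tcp_rot"])
# predicted hole pixels
W=np.linalg.inv(T);g=[]
for k in range(4):
    p=np.array([*(c+.036*np.array([np.cos(a+k*np.pi/2),np.sin(a+k*np.pi/2)])),.076,1]);q=K@(W@p)[:3];g.append(q[:2]/q[2])
print(np.round(g,1).tolist())
P=holes(np.load("pics/ring2.npz"),g);x,e=fitring(P);print(x[:2],np.degrees(x[2]),e.round(2))
cv2.imwrite("pics/ring2.png",im[:,:,::-1])
```

```text
9.4917 [0.46576528 0.04708014 0.1698581 ] [-3.14129087e+00  1.38461550e-04  1.21801989e+00]
[[254.3, 32.1], [201.0, 91.0], [254.6, 144.1], [307.9, 90.9]]
(np.float64(254.2), np.float64(34.5)) bg 163.0 n 70 [0.5032 0.1506 0.076 ]
(np.float64(201.3), np.float64(92.3)) bg 172.0 n 78 [0.4575 0.1296 0.076 ]h.py:21: RuntimeWarning: invalid value encountered in scalar divide
  u,v=(m*xx).sum()/m.sum(),(m*yy).sum()/m.sum()
Traceback (most recent call last):
  File "h.py", line 18, in holes
    y0,x0=int(round(v))-7,int(round(u))-7;w=g[y0:y0+15,x0:x0+15]
              ~~~~~^^^
ValueError: cannot convert float NaN to integer
```

Run:
```python
from h import *
f=np.load("pics/ring2.npz");cv2.imwrite("pics/ring2.png",cv2.resize(f["im"][0:240,136:376,::-1],(600,600),interpolation=cv2.INTER_CUBIC))
P=holes(f,[(254.2,34.5),(201.3,92.3)])
try:P=np.vstack([P,holes(f,[(307.9,92.3)])])
except Exception as e:print(e)
c=P[1:].mean(0) if len(P)==3 else None;print(c)
if len(P)==3:
    F=lambda p:np.concatenate([p[:2]+.036*np.array([np.cos(p[2]+k*np.pi/2),np.sin(p[2]+k*np.pi/2)])-P[i] for i,k in enumerate((0,1,3))])
    r=least_squares(F,[*c,1.22]);print(r.x,np.degrees(r.x[2]),(r.fun*1000).round(2))
```

```text
(np.float64(254.2), np.float64(34.5)) bg 163.0 n 70 [0.5032 0.1506 0.076 ]
(np.float64(201.3), np.float64(92.3)) bg 172.0 n 78 [0.4575 0.1296 0.076 ]
(np.float64(307.3), np.float64(92.2)) bg 157.0 n 61 [0.5245 0.105  0.076 ]
[0.49100016 0.1173365 ]
[0.49093504 0.11715351 1.21928377] 69.85981415513108 [ 0.13  0.37 -0.36 -0.07  0.23 -0.29]
```

View pics/ring2.png

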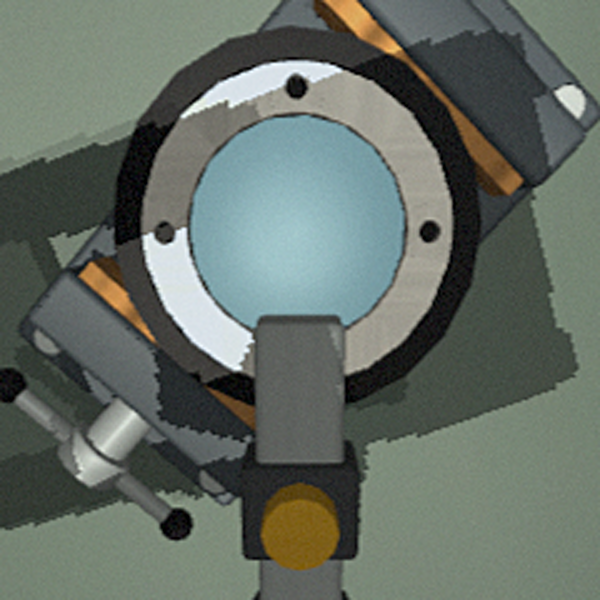

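The three visible holes are at crop px (296,86), (165,232) and (430,231), and both views agree within 1 mm: centre about (0.4911,0.1175), yaw 69.86°. Now I'll insert with a light touch.

```bash
cat >> h.py <<'E'
def st(t=""):
    o=observe();print(t,round(o["time_s"],2),"p",(o["eef_pos"]*1000).round(2),"yaw",np.degrees(o["tcp_rot"][2]).round(2),"F",o["ft_force"].round(2),"M",o["torque"].round(3),"op",round(o["opening"]*1000,2));return o
E
python3 - <<'E'
from h import *
c=np.array([.4911,.1175]);a=np.radians(69.86)
R=[np.pi,0,a]
move_l([*c,.140],.1,rotation=R);move_l([*c,.122],.06);hold(.3);st("hover")
r=move_l([*c,.1115],.02,max_force=4);st(f"down {r}");hold(.2);st()
E
```

```text
hover 11.19 p [491.37 117.54 122.33] yaw 69.86 F [-0.59 -0.21 -1.76] M [ 0.007 -0.007 -0.014] op 17.38
down True 11.7 p [490.97 117.49 112.02] yaw 69.86 F [ 0.33 -0.02  4.54] M [ 0.028  0.109 -0.005] op 17.19
 11.9 p [490.94 117.51 112.  ] yaw 69.86 F [-0.64  0.78  5.74] M [-0.014  0.118 -0.04 ] op 17.56
```

The contact height of 112.0 mm matches fully seated pins (112.3 expected; 117.3 if they were on the face). Now turning, with torque monitoring.

Run:
```python
from h import *
o=observe();p=o["eef_pos"].copy();p[2]=.1119
for d in (2,4,7,12,18,25):
    move_l(p,.15,rotation=[np.pi,0,np.radians(69.86-d)]);o=st(d)
    if o["torque"][2]>.4:break
```

```text
2 12.15 p [491.02 117.63 112.07] yaw 67.91 F [-0.86  1.41  3.04] M [ 0.114  0.22  -0.006] op 17.53
4 12.4 p [490.92 117.68 112.03] yaw 65.94 F [-1.39  1.91  3.67] M [0.26  0.395 0.171] op 17.6
7 12.65 p [490.94 117.64 112.  ] yaw 62.98 F [-1.75  1.71  4.39] M [0.324 0.4   0.148] op 17.47
12 12.9 p [491.05 117.59 112.05] yaw 58.05 F [-0.55  1.53  4.9 ] M [0.319 0.39  0.12 ] op 17.41
18 13.16 p [491.11 117.56 112.05] yaw 52.13 F [-1.43  1.19  4.32] M [0.212 0.334 0.142] op 17.29
25 13.43 p [491.16 117.5  112.03] yaw 45.16 F [-1.48  1.49  4.39] M [0.28  0.211 0.137] op 17.37
```

```bash
cat >> h.py <<'E'
def mz(n=5):
    L=[]
    for _ in range(n):hold(.03);L.append(observe()["torque"][2])
    return np.mean(L),np.std(L)
E
python3 - <<'E'
from h import *
p=np.array([.4911,.1175,.1119]);d=25
move_l(p,.15,rotation=[np.pi,0,np.radians(69.86-33)]);print(33,mz())
d=39
while d<78:
    move_l(p,.15,rotation=[np.pi,0,np.radians(69.86-d)]);m=mz(4);o=observe();print(round(d,2),round(np.degrees(o["tcp_rot"][2]),2),np.round(m,3),o["ft_force"].round(1))
    if m[0]>.40:break
    d+=1 if m[0]>.26 else 1.5
st()
E
```

```text
33 (np.float64(0.1425189238122147), np.float64(0.029060219258702107))
39 31.2 [0.149 0.021] [-1.2 -0.5  5.6]
40.5 29.71 [0.175 0.029] [-0.4  0.3  4.9]
42.0 28.17 [0.206 0.019] [-0.3 -0.7  5.3]
43.5 26.66 [0.197 0.019] [-0.7  0.5  4.4]
45.0 25.15 [0.147 0.033] [-1.6 -1.   5.2]
46.5 23.64 [0.193 0.018] [-1.   0.7  4.9]
48.0 22.1 [0.183 0.025] [-0.4 -1.2  5.3]
49.5 20.6 [0.174 0.017] [ 0.3 -0.2  4.7]
51.0 19.1 [0.177 0.034] [-0.7 -0.9  4.9]
52.5 17.6 [0.202 0.025] [-0.8 -0.4  5.2]
54.0 16.09 [0.189 0.023] [-0.8 -0.   4.6]
55.5 14.59 [0.177 0.01 ] [-0.4 -0.7  5.2]
57.0 13.1 [0.267 0.029] [ 0.2 -1.4  5.5]
58.0 12.08 [0.362 0.008] [-1.5 -0.4  5.3]
59.0 11.08 [0.438 0.023] [ 0.5 -1.6  5.3]
 19.65 p [491.33 117.23 112.  ] yaw 11.08 F [ 0.47 -1.65  5.29] M [-0.25  -0.003  0.451] op 17.22
```

Run:
```python
from h import *
p=np.array([.4911,.1175,.1119])
move_l(p,.15,rotation=[np.pi,0,np.radians(69.86-59.4)]);print("peak",mz(6))
d=57.4
while d>50:
    move_l(p,.15,rotation=[np.pi,0,np.radians(69.86-d)]);m=mz(4);print(d,m)
    if m[0]<.04:break
    d-=min(1.5,max(.3,(m[0]-.0)/.09))
st("unwound")
move_l([p[0],p[1],.125],.03);st("lift");move_l([p[0],p[1],.17],.1)
s=np.array([.5484,-.2328])
movep([*s,.15],[np.pi,0,.5375]);hold(.3)
im,d,K,T=snap("wrist","back1");o=st()
cv2.imwrite("pics/back1.png",np.hstack([im[80:280,176:336],np.load("pics/hand1.npz")["im"][80:280,176:336]])[:,:,::-1].repeat(2,0).repeat(2,1))
```

```text
peak (np.float64(0.49463191340790197), np.float64(0.035104782194829))
57.4 (np.float64(0.30042037437212143), np.float64(0.024694573579413397))
55.9 (np.float64(0.1574031597166748), np.float64(0.03389573674945816))
54.4 (np.float64(0.0616630992596858), np.float64(0.018251628495924824))
53.71485445267015 (np.float64(-0.013633188024483621), np.float64(0.028912075603246216))
unwound 21.63 p [491.34 117.31 112.01] yaw 16.3 F [-0.54 -1.12  4.78] M [-0.182  0.013  0.032] op 17.55
lift 22.22 p [490.9  117.57 124.89] yaw 16.16 F [ 0.48  1.15 -2.62] M [-0.008 -0.039  0.023] op 17.46
 24.5 p [ 548.68 -232.14  150.21] yaw 30.86 F [-0.21  0.03 -2.26] M [0.012 0.043 0.048] op 17.04
```

View pics/back1.png

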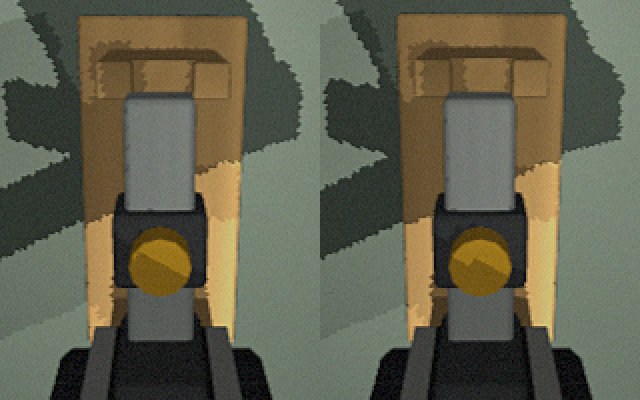

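The spanner sits unchanged in the hand and over the notch, with the current view (left) matching the post-pickup view (right). Next I'll lower it, release and retreat.

Run:
```python
from h import *
s=[.5484,-.2328]
move_l([*s,.075],.08);hold(.2);st("above")
r=move_l([*s,.0568],.03,max_force=4);st(f"down {r}")
gripper_to(.045);st("open");move_l([*s,.15],.08);gripper_to(.085)
# view stand from its earlier pose, then the ring
movep((.547,-.233,.18),[np.pi,0,np.radians(30)]);hold(.2);snap("wrist","stand2")
movep((.488,.11,.20),[np.pi,0,np.radians(30)]);hold(.2);snap("wrist","ring3");st()
a=np.load("pics/ring3.npz")["im"];b=np.load("pics/stand2.npz")["im"]
cv2.imwrite("pics/both2.png",np.hstack([a[40:300,106:406],b[40:300,106:406]])[:,:,::-1])
```

```text
above 25.79 p [ 548.8  -233.03   75.69] yaw 30.8 F [-0.38 -0.9  -2.31] M [ 0.006 -0.02  -0.03 ] op 17.47
down True 26.37 p [ 547.95 -232.56   57.21] yaw 30.8 F [-0.26 -0.5   5.57] M [0.062 0.    0.025] op 17.17
open 26.75 p [ 546.88 -231.9    55.91] yaw 30.8 F [-0.61 -0.72  0.48] M [-0.002  0.018 -0.004] op 45.28
 30.61 p [488.32 109.15 199.88] yaw 29.91 F [ 1.03  0.51 -0.3 ] M [ 0.016  0.008 -0.023] op 84.77
```

View pics/both2.png

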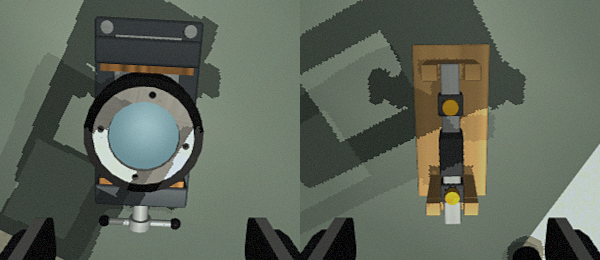

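The spanner lies in both notches of the plywood stand. One ring hole is now at about (152,95), which puts it near yaw 17° and matches the final spanner angle of 16°. Handing in.

```bash
python3 -c "
from plant import *
print(job_done())"
```

```text
the job is handed in; nothing more can be done
None
```

I set both pins in the ring, turned it clockwise to about 0.49 N m by the wrist sensor (the top of the snug range), hung the spanner back in its plywood stand, and handed the job in at about 31 s.

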